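Clamp a shear blade in the cam-lock vise

ROBOT

A 7-joint arm with a two-finger parallel gripper is mounted at the origin on the work surface. World frame = base frame: x ahead of the robot, y to its left, z up, the work surface at z = 0. Lengths are in m, angles in rad, forces in N, time in s.
With the tool pointing down it reaches from about 0.4 to 0.85 m from the base axis. Payload 10.4 kg.
Tool frame: the origin (TCP) lies at the very end of the fingers, on their centre line; the grasp point (between the pads) lies 19 mm behind it; z points along the fingers, y is the direction in which the jaws open and shut (so a half turn about z gives the same grasp; the last joint's range is limited). The gripper opens to 85 mm and grips with 20 to 120 N. Pads are 22 mm wide; open, the fingers measure 114 mm over their backs; the gripper's body (76 mm by 85 mm) begins 54 mm behind the grasp point. The pads swing forward as they close: fully open they stand 13 mm farther back than shut.
Start: joints at [1.215, 0.332, -0.065, 1.46, 0.022, 1.35, -0.088], TCP at [0.204, -0.591, 0.231] pointing down, gripper open.
Joint ranges: [-2.6, 2.6], [-0.5, 2.12], [-1.47, 1.34], [0.16, 2.42], [-1.27, 4.41], [0.06, 2.06], [-2.6, 2.6]. Speed limits (rad/s): [2.22, 2.22, 2.79, 2.79, 3.14, 3.14, 3.14].

INTERFACE

Orientations are given as a unit quaternion [x, y, z, w].
In Python, from workcell import get_obs, camera, camera_info, hand_in gives the robot as it stands.
- The arm moves only by the tool move_arm, never from a script. Its argument "moves" is a list of rows, each a list of 3 entries, a list of its own where there are three numbers: the shift along the tool's x, y, z in units of 25 mm (1.0 is 25 mm), then the turn, a rotation vector about the tool's x, y, z in degrees, then the opening, from 0 (shut) to 1 (fully open). A call has 1 to 5 rows; each row shifts and turns the commanded pose from where the row before left it, along the tool's axes as they then stand; what a row does not reach is not made up. A row lasts 1/8 s, in which the tool goes at most 62.5 mm and 10.7 degrees, less where a joint would pass 70% of its speed; a pose out of reach is approached as far as the arm can. A call is refused whole if a number of a shift passes 1 or a number of a turn 10.7, either way. A call with a gripper value outside its range is refused whole. The fingers move at their own pace and stop on an object; "squeeze" is the grip in N (left out, the last holds). Time passes only in rows, so rows that do not move let the fingers close. It gives the time, the measured TCP pose, the force and the opening at its end, in the units of the state.
- get_obs(): the state, without advancing time (a new reading comes with each control period).
- camera(name): name is "scene" or "top"; returns the picture (400x640x3 uint8, red, green, blue); there is no depth.
- camera_info(name): a dict with "fx", "fy", "cx", "cy" (pixels), "origin" and "rotation" of the camera in the world. Camera axes: x right, y down, z forward; pixel columns grow to the right and rows downward; lengths in m; the calibration is good to about 2 mm. A picture is of the moment at which its call begins. camera_info takes no time and is no camera call.
- hand_in(): hands the job in, once; it reports no verdict.
The state is a dict: "clock": time; "joint_pos": joint angles; "joint_velocities": joint speeds; "tau": joint torques, N m; "position": TCP position; "ee_rot": TCP orientation; "ft_force": force on the tool from outside, world axes, zero at the start; "torque": the same for the moment, N m; "grip_width": opening from 0.0 (shut) to 1.0 (fully open).
Only numpy, scipy, OpenCV 4.12 (cv2) and the standard library are available. Lean on these libraries where they do the work, as an engineer would, in place of code of your own. Each camera call takes 0.05 s, during which the arm holds its last target. There are 200 camera calls.

TASK

Clamp the shear blade that lies in the cam-lock vise, working with the fingertips alone; nothing needs gripping. Push the locked cam lever forward to its low point so that the jaw slide is free, push the slide forward until its jaw squares the blade up against the fixed jaw, then push the lever back round until the cam bites firmly and the blade is held tight. Lift nothing, never force the slide while the cam is locked, and leave the other things on the bench where they are.

Things in the scene. Friction and masses are not known exactly. Their poses are not given: they have to be found in the camera images.
- vise: Grey cast vise bolted to the bench, 245 mm long (x), 120 mm wide (y), origin under its bed at bench height. Its x axis is the closing direction (away from the robot, yaw up to 0.3 rad). The blade lies on a ledge (x 0 to 66, y +-45, top at z = 38 mm). Fixed jaw at the far end: face at x = 66, top at z = 66 mm. Guide strips beside the slide reach z = 40 mm. The lever is on its right side (-y).
- cam_pivot (a point): Top of the lever's upright pivot, at vise x = -75 mm, y = -44 mm, z = 50 mm. The cam is a steel eccentric disc of radius 16 mm, 3 mm off centre on this pivot, that bites on the slide's right side. The pivot block is sprung and gives up to 3 mm sideways.
- lever_grip (a point): Middle of the lever's upright black grip: a cylinder 18 mm in diameter from z = 40 to 85 mm (this point at 62.5 mm), 90 mm from the pivot axis. A flat lever bar 12 mm wide (z 40 to 48 mm) joins it to the pivot.
- cam (a joint): Cam angle, rad. 0 (a stop) is the low point, slide free: lever points forward and outward, 0.62 clockwise (from above) of vise +x. Grows clockwise, grip sweeping out and back towards the robot, to a stop at 1.9. Touches the slide from 0.95, bites firmly from 1.3; starts at 1.4 to 1.75. Stiff, stays put: 5 to 15 N at the grip. Biting draws the slide forward; unlocking drags it back up to 12 mm.
- push_face (a point): Centre of the rear (robot-side) face of the upright push plate at the slide's tail: plate 46 mm wide (y), 12 mm thick, from z = 38 to 78 mm; this point at z = 63 mm, on the vise's centre line. Push it along the vise's +x.
- slide (a joint): Jaw slide position in m along vise +x (-0.006 to 0.058; starts at 0.002 to 0.022). The jaw gap is 75 mm minus this, so the jaw meets the squared-up 28 mm blade at 0.047. About 4 N to slide it when the cam is low; a locked cam holds it against 20 N. The jaw plate sits on a rubber pad (7 N per mm), so the slide can go 1 to 3 mm on as it clamps.
- fixed_jaw: Steel plate on the fixed jaw, 90 mm wide (y), 26 mm high, face at vise x = 66 mm. The origin is the vise's origin, with the vise's axes; it never moves in the vise.
- moving_jaw_plate: Steel plate on the front of the slide, 90 mm wide, 26 mm high (z 40 to 66 mm), parallel to the fixed jaw. Its origin lies 9 mm in front of its face (along vise +x), at the vise's underside; its axes are the vise's.
- blade: Loose steel shear blade lying flat on the ledge between the jaws: the part to be clamped is 28 mm wide (its own x), 90 mm long (its own y), 8 mm thick; origin under its middle. A tapering blade reaches 126 mm out along its +y, a short shank stub 66 mm along -y. 0.22 kg. Starts 3 to 10 mm short of the fixed jaw and up to 0.06 rad askew.
- oil_can: Small dark steel oil can, 68 mm in diameter, 120 mm high, standing off the vise's left side, beyond the blade's tip. Bystander; origin at the middle of its foot.
- screwdriver: Screwdriver 200 mm long lying to the right of the vise. Bystander; origin under its middle.
- spare_blade: A second blade of the same shape lying on the bench to the left of the vise. Bystander; origin under the middle of its 90 mm part.
- grease_tin: Grey tin, 70 mm in diameter, 60 mm high, close to the left side of the vise's rear end. Bystander; origin at the middle of its foot.
Not all that is in view belongs to the job. What is shaped like the blade but turquoise is not meant.

How it is judged:
On the way, in this order (a step that is already met when the one before it is completed fails the run):
1. the cam is turned to its low point with the slide still back (value of joint cam below 0.3 rad and value of joint slide below 0.03 m), for 0.2 s.
2. with the cam low, the slide is pushed forward until the jaw meets the blade (value of joint cam below 0.6 rad and value of joint slide above 0.0455 m), for 0.1 s.
3. the cam is turned back and bites (value of joint cam above 1.3 rad), for 0.2 s.
At the end, for the whole second after the job is handed in: The cam is turned to at least 1.3 rad, the slide stands at 46.5 to 53 mm, and the blade lies flat on the ledge (underside no more than 43 mm high), square to within 0.04 rad and within 25 mm of the vise's centre line, at rest and pressed by both jaws with more than 2 N each (value of joint cam above 1.3 rad and value of joint slide between 0.0465 and 0.053 m and contact force between each of moving_jaw_plate, fixed_jaw and blade above 2 N and angle between the y axis of blade and the y axis of vise, either way round below 0.04 rad and y of blade in the frame of vise between -0.025 and 0.025 m and z of blade in the frame of vise below 0.043 m and linear speed of blade below 0.01 m/s); the robot touches nothing.
It fails at once if the jaw slide is forced forward while the cam still locks it, or locked short of the blade (value of joint cam above 0.9 rad and value of joint slide between 0.0285 and 0.042 m).
It fails at once if the blade is lifted or tipped off the vise ledge (z of blade in the frame of vise above 0.05 m or z of blade in the frame of vise below 0.03 m or angle between blade's own z axis and vertical above 0.25 rad).
It fails at once if another thing on the bench (oil can, screwdriver, spare blade or grease tin) is moved or lifted by more than 20 mm (distance of any of oil_can, screwdriver, spare_blade, grease_tin from where it was at the start of the episode above 0.02 m).
It also fails if it takes over 70 s, if anything falls off the work surface, if the arm or the gripper's body presses on something with over 40 N, if the wrist force passes 120 N, or if a joint passes its speed limit or range.

## Working session

There is one attempt and no reset: what is moved stays moved. The work goes in short steps, Python scripts to look and compute and a tool call to move; the robot and the scene stay as the last step left them, time stands still between calls to the robot, and variables do not carry over. Pictures are saved under pics/ and viewed, about 8 in all and at most 12, crops included, and the job is handed in when it is done.

Besides the shell and the picture viewer there is one more tool, called by a JSON object that holds its "name" and its "arguments", one argument or row to a line. move_arm: Moves the arm, as the interface text tells. Its arguments: {"type":"object","properties":{"moves":{"type":"array","items":{"type":"array"}},"squeeze":{"type":"number"}},"required":["moves"]}

```bash
mkdir -p pics; python3 - <<'E'
from workcell import *
import cv2,numpy as np
o=get_obs()
for k in("clock","position","ee_rot","ft_force","grip_width"):print(k,o[k])
for n in("scene","top"):
    cv2.imwrite(f"pics/{n}0.png",cv2.cvtColor(camera(n),cv2.COLOR_RGB2BGR)); print(n,camera_info(n))
E
```

```text
clock 0.0
position [ 0.20408742 -0.59035456  0.23051914]
ee_rot [ 9.86180844e-01  1.65670916e-01 -1.33194599e-04 -6.86997057e-04]
ft_force [0.27602246 0.09482001 0.46041014]
grip_width 0.9986349127265441
scene {'fx': 513.0927223748594, 'fy': 513.0927223748594, 'cx': 319.5987266980031, 'cy': 197.8084643830176, 'origin': array([ 1.27131129, -0.51775327,  0.85436248]), 'rotation': array([ 0.824034  ,  0.39436179, -0.1705393 , -0.36927374])}
top {'fx': 508.97734587043266, 'fy': 508.97734587043266, 'cx': 315.75015264189057, 'cy': 205.05198772584808, 'origin': array([0.43084447, 0.06274999, 1.13090127]), 'rotation': array([-0.69625669,  0.71479115, -0.04936338,  0.04316818])}
```

View pics/scene0.png

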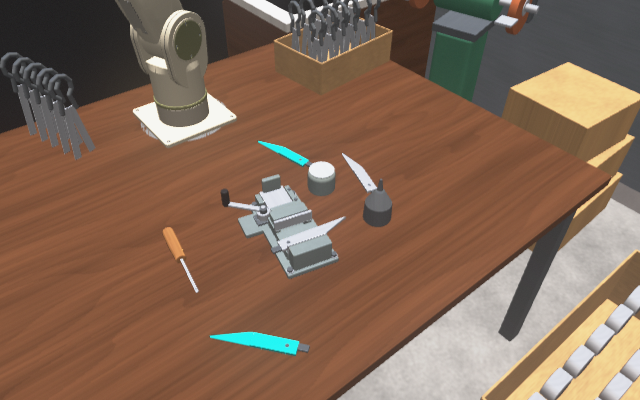

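View pics/top0.png

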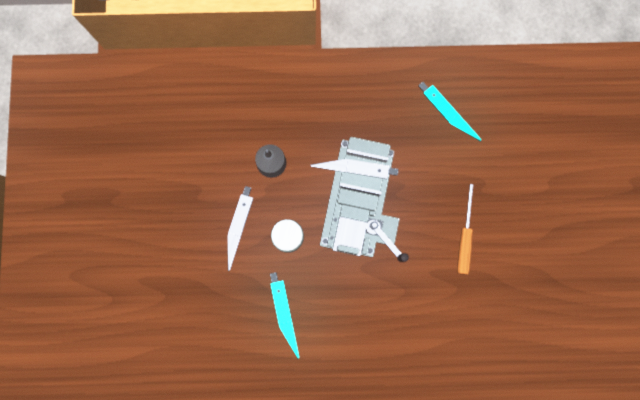

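The scene view shows the vise near (290,225), the lever grip at (225,197) and the grease tin at (321,178). In the top view the vise runs from (350,250) to (368,140), the pivot is at (374,226) and the grip at (403,257). I'll zoom in next.

```bash
cat > h.py <<'E'
import numpy as np,cv2
from workcell import *
from scipy.spatial.transform import Rotation as R
def ray(n,u,v):
    c=camera_info(n); d=R.from_quat(c["rotation"]).apply([(u-c["cx"])/c["fx"],(v-c["cy"])/c["fy"],1]); return np.array(c["origin"]),d
def onz(n,u,v,z):
    o,d=ray(n,u,v); return o+d*(z-o[2])/d[2]
def two(a,b):
    o1,d1=ray("top",*a);o2,d2=ray("scene",*b)
    t=np.linalg.lstsq(np.c_[d1,-d2],o2-o1,rcond=None)[0]; p,q=o1+t[0]*d1,o2+t[1]*d2
    return (p+q)/2,np.linalg.norm(p-q)
def proj(n,p):
    c=camera_info(n); q=R.from_quat(c["rotation"]).inv().apply(np.array(p)-c["origin"]); return np.array([c["fx"]*q[0]/q[2]+c["cx"],c["fy"]*q[1]/q[2]+c["cy"]])
def snap(n,f,x,y,w,h,s):
    im=cv2.cvtColor(camera(n),cv2.COLOR_RGB2BGR); cv2.imwrite(f"pics/{f}_full.png",im)
    cv2.imwrite(f"pics/{f}.png",cv2.resize(im[y:y+h,x:x+w],None,fx=s,fy=s,interpolation=cv2.INTER_CUBIC))
E
python3 - <<'E'
import cv2,numpy as np
a=cv2.imread("pics/top0.png")[130:270,310:420];b=cv2.imread("pics/scene0.png")[165:285,210:350]
a=cv2.resize(a,(440,560),interpolation=cv2.INTER_CUBIC);cv2.imwrite("pics/topc.png",a)
cv2.imwrite("pics/scenec.png",cv2.resize(b,(700,600),interpolation=cv2.INTER_CUBIC))
E
```

```text
(no output)
```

View pics/topc.png

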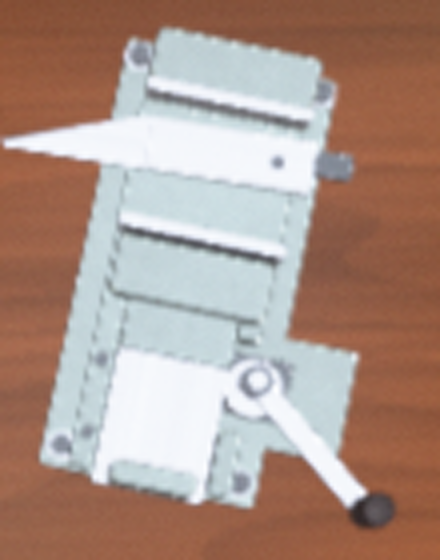

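View pics/scenec.png

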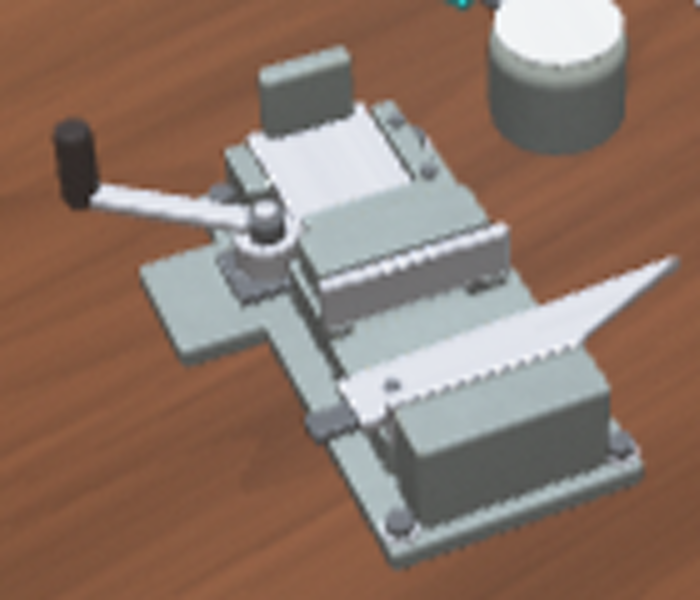

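The crops give matching points. In the top view, pivot (374.5,225), grip top (404,257.5), fixed jaw strip running (347.5,151.5) to (388,160.5), and push plate about (347,250). In the scene view, pivot (263,206), grip top (224.6,190.5), and push-plate top from (262,178) to (279.5,175).

```bash
python3 - <<'E'
from h import *
T=lambda x,y:(310+x/4-.4,130+y/4-.4); S=lambda x,y:(210+x/5-.4,165+y/5-.4)
P=lambda *a:print(*[np.round(x,4) for x in a])
P("pivot",*two(T(258,379),S(265,206)),onz("top",*T(258,379),.05))
P("griptop",*two(T(376,511),S(73,127)),onz("top",*T(376,511),.085))
P("platetop front corners L,R",*two(T(112,460),S(348,50)),*two(T(198,476),S(262,72)))
P("mj top L R", onz("top",*T(122,212),.066),onz("top",*T(283,252),.066))
P("mj top front 2view", *two(T(124,207),S(507,228)),*two(T(286,245),S(322,290)))
P("fj", onz("top",*T(148,85),.066),onz("top",*T(312,119),.066))
a=[onz("top",*T(*p),.015) for p in((42,465),(128,40),(338,85),(250,507))];P("base",*a)
d=a[1]-a[0];P("yaw base",np.arctan2(d[1],d[0]),np.linalg.norm(d))
P("blade corners", onz("top",*T(316,190),.046), onz("top",*T(312,145),.046))
P("tin",onz("top",287,235.5,.06))
E
```

```text
Traceback (most recent call last):
numpy._core._exceptions._UFuncNoLoopError: ufunc 'multiply' did not contain a loop with signature matching types (dtype('<U5'), dtype('float64')) -> None
```

```bash
python3 - <<'E'
from h import *
T=lambda x,y:(310+x/4-.4,130+y/4-.4); S=lambda x,y:(210+x/5-.4,165+y/5-.4)
P=lambda s,*a:print(s,*[np.round(x,4) for x in a])
P("pivot",*two(T(258,379),S(265,206)),onz("top",*T(258,379),.05))
P("griptop",*two(T(376,511),S(73,127)),onz("top",*T(376,511),.085))
P("platetop front corners L,R",*two(T(112,460),S(348,50)),*two(T(198,476),S(262,72)))
P("mj top L R", onz("top",*T(122,212),.066),onz("top",*T(283,252),.066))
P("mj top front 2view", *two(T(124,207),S(507,228)),*two(T(286,245),S(322,290)))
P("fj", onz("top",*T(148,85),.066),onz("top",*T(312,119),.066))
a=[onz("top",*T(*p),.015) for p in((42,465),(128,40),(338,85),(250,507))];P("base",*a)
d=a[1]-a[0];P("yaw base",np.arctan2(d[1],d[0]),np.linalg.norm(d))
P("blade corners", onz("top",*T(316,190),.046), onz("top",*T(312,145),.046))
P("tin",onz("top",287,235.5,.06))
E
```

```text
pivot [ 0.528  -0.0711  0.0555] 0.0005 [ 0.5284 -0.072   0.05  ]
griptop [ 0.4561 -0.1252  0.0836] 0.0006 [ 0.4559 -0.1252  0.085 ]
platetop front corners L,R [0.4855 0.0084 0.0797] 0.001 [ 0.4763 -0.035   0.0825] 0.0001
mj top L R [ 0.6177 -0.0015  0.066 ] [ 0.594 -0.086  0.066]
mj top front 2view [ 0.6198 -0.0024  0.0692] 0.0 [ 0.5978 -0.0878  0.066 ] 0.0001
fj [ 0.6863 -0.0177  0.066 ] [ 0.6655 -0.1047  0.066 ]
base [0.4874 0.0439 0.015 ] [ 0.7247 -0.0111  0.015 ] [ 0.6959 -0.1282  0.015 ] [ 0.4615 -0.069   0.015 ]
yaw base -0.2278 0.2436
blade corners [ 0.6306 -0.1082  0.046 ] [ 0.6555 -0.1072  0.046 ]
tin [0.5087 0.1137 0.06  ]
```

Vise yaw is about -0.238 rad with its origin near (0.6115,-0.0465). The checks fit: lever length is 90 mm, the fixed jaw agrees to 1 mm, the base measures 244 x 121 mm, and the cam is about 1.65 rad. Now I'll approach with the fingers shut.

{"name": "move_arm", "arguments": {
  "moves": [
    [[0.94, -1, 0], [0, 0, 0], 0],
    [[0.94, -1, 0], [0, 0, 0], 0],
    [[0.94, -1, 0], [0, 0, 0], 0],
    [[0.94, -1, 0], [0, 0, 0], 0],
    [[0.94, -1, 0], [0, 0, 0], 0]
  ],
  "squeeze": 30
}}

```text
clock: 0.72
position: [0.2747, -0.4329, 0.231]
ee_rot: [0.986, 0.166, -0.0, -0.0]
ft_force: [-0.5, 0.3, 1.1]
grip_width: -0.001
```

{"name": "move_arm", "arguments": {
  "moves": [
    [[0.94, -1, 0], [0, 0, 0], 0],
    [[0.94, -1, 0], [0, 0, 0], 0],
    [[0.94, -1, 0], [0, 0, 0], 0],
    [[0.94, -1, 0], [0, 0, 0], 0],
    [[0.94, -1, 0], [0, 0, 0], 0]
  ]
}}

```text
clock: 1.35
position: [0.3448, -0.2765, 0.2311]
ee_rot: [0.986, 0.166, -0.0, -0.0]
ft_force: [-0.5, -0.3, 0.4]
grip_width: -0.001
```

{"name": "move_arm", "arguments": {
  "moves": [
    [[0.94, -1, 0], [0, 0, 0], 0],
    [[0.94, -1, 0], [0, 0, 0], 0],
    [[0.94, -1, 0], [0, 0, 0], 0],
    [[0.94, -1, 0], [0, 0, 0], 0],
    [[0.94, -1, 0], [0, 0, 0], 0]
  ]
}}

```text
clock: 1.98
position: [0.415, -0.12, 0.2311]
ee_rot: [0.986, 0.166, -0.0, 0.0]
ft_force: [0.9, 0.5, -1.0]
grip_width: 0.001
```

{"name": "move_arm", "arguments": {
  "moves": [
    [[0, 0, 0.8], [0, 0, 10.4], 0],
    [[0, 0, 0.8], [0, 0, 10.4], 0],
    [[0, 0, 0.8], [0, 0, 10.4], 0],
    [[0, 0, 0.8], [0, 0, 10.4], 0],
    [[0, 0, 0], [0, 0, 10.4], 0]
  ]
}}

```text
clock: 2.6
position: [0.4137, -0.1208, 0.1496]
ee_rot: [0.958, -0.286, -0.002, -0.0]
ft_force: [-0.9, -0.2, 0.7]
grip_width: 0.002
```

{"name": "move_arm", "arguments": {
  "moves": [
    [[0, 0, 0], [0, 0, 10.4], 0],
    [[0, 0, 0], [0, 0, 10.4], 0],
    [[0, 0, 0], [0, 0, 0], 0]
  ]
}}

```text
clock: 2.98
position: [0.4146, -0.1211, 0.1511]
ee_rot: [0.892, -0.451, -0.0, 0.0]
ft_force: [-0.5, -0.2, -1.1]
grip_width: -0.002
```

{"name": "move_arm", "arguments": {
  "moves": [
    [[-0.35, -0.6, 0.96], [0, 0, 0], 0],
    [[-0.35, -0.6, 0.96], [0, 0, 0], 0],
    [[0, 0, 0.96], [0, 0, 0], 0],
    [[0, 0, 0.96], [0, 0, 0], 0],
    [[0, 0, 0], [0, 0, 0], 0]
  ]
}}

```text
clock: 3.6
position: [0.4274, -0.0889, 0.0541]
ee_rot: [0.893, -0.45, -0.002, 0.0]
ft_force: [-0.3, 0.1, 0.7]
grip_width: 0.002
```

```bash
python3 - <<'E'
from h import *
snap("scene","s1",190,130,160,120,5)
E
```

```text
(no output)
```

View pics/s1.png

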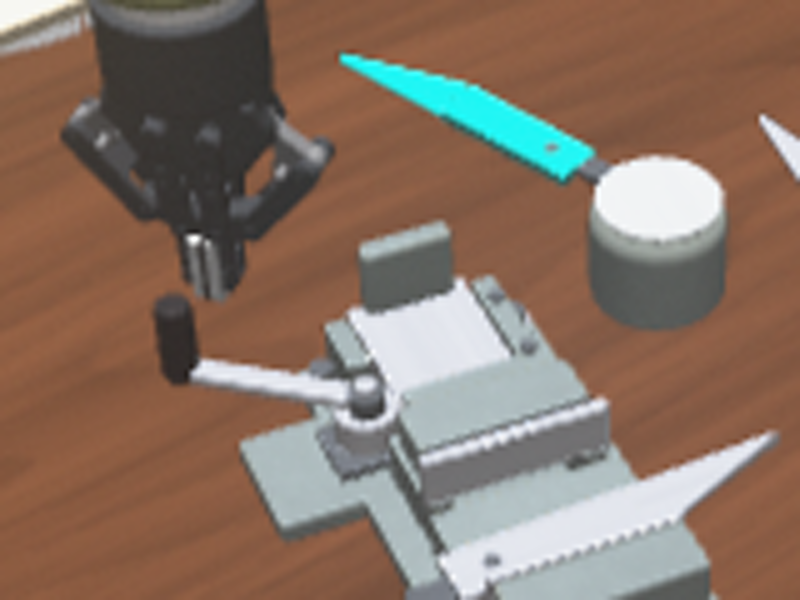

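The picture shows the shut fingers at (205,270) in the crop, just robot-side of the grip at (175,335) and clear of the plate. Next I push the lever along its arc.

{"name": "move_arm", "arguments": {
  "moves": [
    [[0.4, 0, 0], [0, 0, 0], 0],
    [[0.4, 0, 0], [0, 0, 0], 0],
    [[0.2, 0, 0], [0, 0, 0], 0],
    [[0.3, 0.04, 0], [0, 0, -5], 0],
    [[0.32, 0.05, 0], [0, 0, -5], 0]
  ]
}}

```text
clock: 4.28
position: [0.4508, -0.1223, 0.0553]
ee_rot: [0.929, -0.371, -0.001, -0.0]
ft_force: [-4.5, 6.4, 4.2]
grip_width: 0.002
```

{"name": "move_arm", "arguments": {
  "moves": [
    [[0.51, 0.08, 0], [0, 0, -8], 0],
    [[0.51, 0.08, 0], [0, 0, -8], 0],
    [[0.51, 0.08, 0], [0, 0, -8], 0]
  ]
}}

```text
clock: 4.65
position: [0.478, -0.1491, 0.0549]
ee_rot: [0.986, -0.169, -0.002, -0.001]
ft_force: [-5.6, 5.0, 1.3]
grip_width: 0.0
```

```bash
python3 - <<'E'
from h import *
snap("scene","s2",190,130,160,120,5)
E
```

```text
(no output)
```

View pics/s2.png

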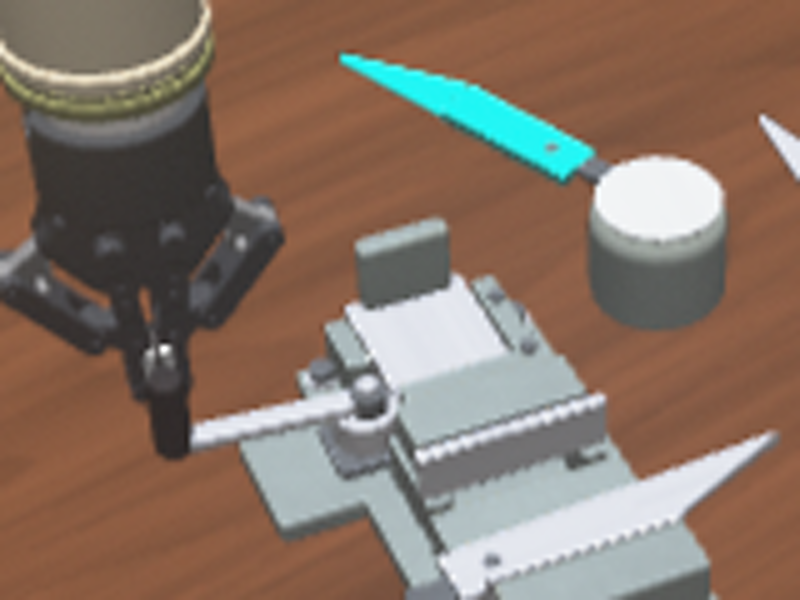

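The grip has moved round to (170,430) in the crop. By TCP the tool is at (-21.5,89.8) mm in the lever frame, so it is tracking the arc well. Cam is about 1.05; I'll carry on to the low point.

{"name": "move_arm", "arguments": {
  "moves": [
    [[0.51, 0.08, 0], [0, 0, -8], 0],
    [[0.51, 0.08, 0], [0, 0, -8], 0],
    [[0.51, 0.08, 0], [0, 0, -8], 0],
    [[0.51, 0.08, 0], [0, 0, -8], 0]
  ]
}}

```text
clock: 5.2
position: [0.5262, -0.1643, 0.0546]
ee_rot: [0.994, 0.108, -0.002, -0.001]
ft_force: [-6.9, 2.3, 2.5]
grip_width: 0.001
```

{"name": "move_arm", "arguments": {
  "moves": [
    [[0.51, 0.08, 0], [0, 0, -8], 0],
    [[0.51, 0.08, 0], [0, 0, -8], 0],
    [[0.45, 0.07, 0], [0, 0, -7], 0],
    [[0, 0, 0], [0, 0, 0], 0]
  ]
}}

```text
clock: 5.7
position: [0.5632, -0.1577, 0.0548]
ee_rot: [0.953, 0.302, -0.001, -0.0]
ft_force: [-3.5, -0.6, 0.3]
grip_width: -0.002
```

{"name": "move_arm", "arguments": {
  "moves": [
    [[0.2, 0.03, 0], [0, 0, -3], 0],
    [[0, 0, 0], [0, 0, 0], 0],
    [[-0.8, 0, 0], [0, 0, 0], 0],
    [[-0.8, 0, -0.9], [0, 0, 0], 0],
    [[0, 0, -0.9], [0, 0, 0], 0]
  ]
}}

```text
clock: 6.32
position: [0.5359, -0.1818, 0.1007]
ee_rot: [0.946, 0.325, -0.0, 0.0]
ft_force: [0.9, -0.9, -0.3]
grip_width: -0.002
```

{"name": "move_arm", "arguments": {
  "moves": [
    [[-1, 0, -0.5], [0, 0, 10.4], 0],
    [[-1, 0, 0], [0, 0, 10.4], 0],
    [[-0.8, -0.6, 0], [0, 0, 10.4], 0],
    [[-0.8, -1, 0], [0, 0, 10.4], 0],
    [[-0.3, -0.7, 0], [0, 0, 10.2], 0]
  ]
}}

```text
clock: 6.95
position: [0.4413, -0.1585, 0.113]
ee_rot: [0.992, -0.123, 0.0, 0.001]
ft_force: [-0.4, 1.3, -0.5]
grip_width: -0.001
```

```bash
python3 - <<'E'
from h import *
snap("top","t3",310,130,110,140,4)
snap("scene","s3",190,130,160,120,5)
a=cv2.imread("pics/t3.png");b=cv2.imread("pics/s3.png")[:, 100:]
cv2.imwrite("pics/c3.png",np.hstack([a[:,:],cv2.resize(b[160:600],(0,0),fx=.5,fy=.5) if 0 else np.vstack([cv2.resize(b,(350,300)),np.zeros((260,350,3),np.uint8)])]))
E
```

```text
(no output)
```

View pics/c3.png

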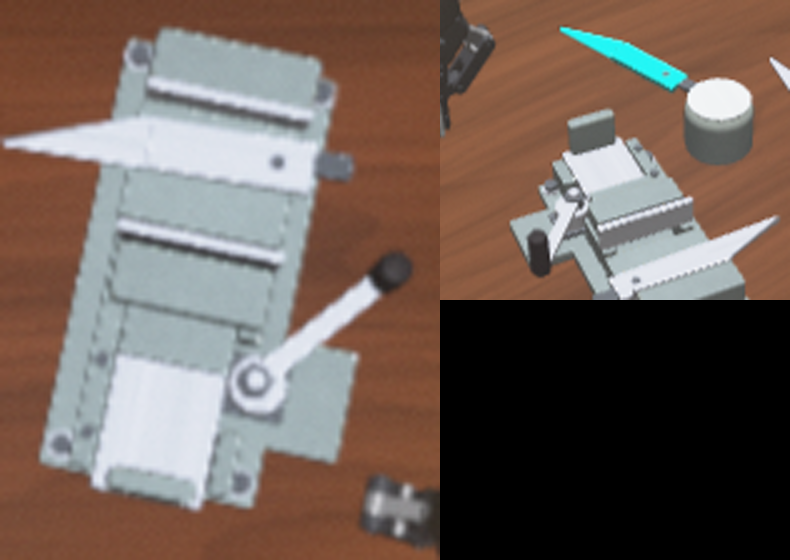

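The lever now points forward and outward, with the grip top at crop (395,268), and the slide is still back with its jaw strip at (200,243). I'll put numbers on the cam and the plate.

```bash
python3 - <<'E'
from h import *
T=lambda x,y:(310+x/4-.4,130+y/4-.4)
o=np.array([.6115,-.0465]);M=np.array([[np.cos(.238),-np.sin(.238)],[np.sin(.238),np.cos(.238)]])
V=lambda p:np.round(M@(p[:2]-o)*1e3,1)
pv=V(onz("top",*T(257,379),.05));g=V(onz("top",*T(394,268),.085));print(pv,g,"cam",-np.arctan2(*(g-pv)[::-1])-.62)
print("plate top rear/front mid",V(onz("top",*T(150,492),.078)),V(onz("top",*T(153,470),.078)))
print("moving jaw face",V(onz("top",*T(203,237),.066)))
print("tcp",V(get_obs()["position"]))
for p in((-180,0),(-175,0)):print(p,M.T@(np.array(p)/1e3)+o)
E
```

```text
[-74.9 -43.8] [ -7.2 -98.8] cam 0.062260943708083105
plate top rear/front mid [-147.1    1.5] [-135.7    2.3]
moving jaw face [-8.7  0.5]
tcp [-138.5 -147.8]
(-180, 0) [ 0.43657394 -0.00406329]
(-175, 0) [ 0.441433   -0.00524209]
```

{"name": "move_arm", "arguments": {
  "moves": [
    [[-0.37, -0.98, 0], [0, 0, 0], 0],
    [[-0.37, -0.98, 0], [0, 0, 0], 0],
    [[-0.37, -0.98, 0], [0, 0, 0], 0],
    [[-0.37, -0.98, 0], [0, 0, 0], 0],
    [[-0.37, -0.98, 0], [0, 0, 0], 0]
  ]
}}

```text
clock: 7.68
position: [0.4267, -0.0285, 0.1131]
ee_rot: [0.993, -0.117, 0.001, -0.0]
ft_force: [0.5, 0.9, 0.1]
grip_width: 0.004
```

{"name": "move_arm", "arguments": {
  "moves": [
    [[0, -0.98, 0], [0, 0, 0], 0],
    [[0, 0, 0.76], [0, 0, 0], 0],
    [[0, 0, 0.76], [0, 0, 0], 0],
    [[0, 0, 0.76], [0, 0, 0], 0],
    [[0, 0, 0], [0, 0, 0], 0]
  ]
}}

```text
clock: 8.3
position: [0.4315, -0.0051, 0.0551]
ee_rot: [0.993, -0.117, -0.001, -0.0]
ft_force: [-0.5, -0.2, 0.4]
grip_width: 0.0
```

```bash
cat >> h.py <<'E'
o_=np.array([.6115,-.0465]);M_=np.array([[np.cos(.238),-np.sin(.238)],[np.sin(.238),np.cos(.238)]])
V=lambda p:np.round(M_@(np.array(p)[:2]-o_)*1e3,1)
def tcp():
    o=get_obs(); print("tcp",V(o["position"]),o["position"][2],"yaw vise",np.degrees(2*np.arctan2(o["ee_rot"][1],o["ee_rot"][0]))+13.6,"F vise",M_@o["ft_force"][:2],o["ft_force"][2],o["clock"])
E
python3 -c "from h import *;tcp()"
```

```text
tcp [-184.7   -2.2] 0.05507908221257722 yaw vise 0.1497094273729349 F vise [-0.48187209 -0.33507118] 0.4326653383734983 8.3
```

{"name": "move_arm", "arguments": {
  "moves": [
    [[0.5, -0.1, 0], [0, 0, 0], 0],
    [[0.4, 0, 0], [0, 0, 0], 0],
    [[0.4, 0, 0], [0, 0, 0], 0],
    [[0.4, 0, 0], [0, 0, 0], 0],
    [[0.4, 0, 0], [0, 0, 0], 0]
  ]
}}

```text
clock: 8.93
position: [0.484, -0.0148, 0.0558]
ee_rot: [0.993, -0.118, -0.0, 0.0]
ft_force: [-3.3, 0.9, 2.2]
grip_width: -0.001
```

{"name": "move_arm", "arguments": {
  "moves": [
    [[0.3, 0, 0], [0, 0, 0], 0],
    [[0.3, 0, 0], [0, 0, 0], 0],
    [[0, 0, 0], [0, 0, 0], 0]
  ]
}}

```text
clock: 9.3
position: [0.4989, -0.0184, 0.0558]
ee_rot: [0.993, -0.118, 0.001, -0.0]
ft_force: [0.9, -0.2, -0.7]
grip_width: -0.002
```

```bash
python3 -c "from h import *;tcp()"
```

```text
tcp [-116.1    0.8] 0.055838321353586406 yaw vise 0.05633754921285927 F vise [ 0.90306473 -0.02505685] -0.7170927239558272 9.3
```

{"name": "move_arm", "arguments": {
  "moves": [
    [[0.12, 0, 0], [0, 0, 0], 0],
    [[0.12, 0, 0], [0, 0, 0], 0]
  ]
}}

```text
clock: 9.55
position: [0.5013, -0.019, 0.0554]
ee_rot: [0.993, -0.118, -0.003, 0.0]
ft_force: [-20.1, 3.5, 14.5]
grip_width: 0.0
```

{"name": "move_arm", "arguments": {
  "moves": [
    [[0.08, 0, 0], [0, 0, 0], 0],
    [[0.08, 0, 0], [0, 0, 0], 0]
  ]
}}

```text
clock: 9.8
position: [0.5027, -0.0193, 0.0548]
ee_rot: [0.993, -0.117, -0.005, 0.001]
ft_force: [-29.1, 3.8, 22.6]
grip_width: -0.002
```

```bash
python3 - <<'E'
from h import *
tcp()
snap("top","t4",310,130,110,140,4)
snap("scene","s4",210,165,140,120,5)
E
```

```text
tcp [-112.2    0.8] 0.05476199627375579 yaw vise 0.14622503957713917 F vise [-29.19289757  -3.13885133] 22.637135343729508 9.8
```

View pics/s4.png

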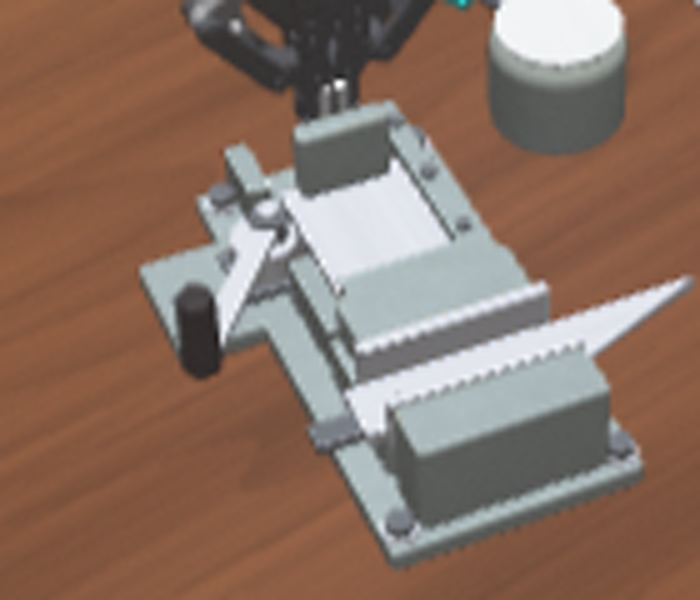

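Force has risen to 29 N. In the crop the moving jaw at (455,320) is near the blade, so I'll check the gap from above.

View pics/t4.png

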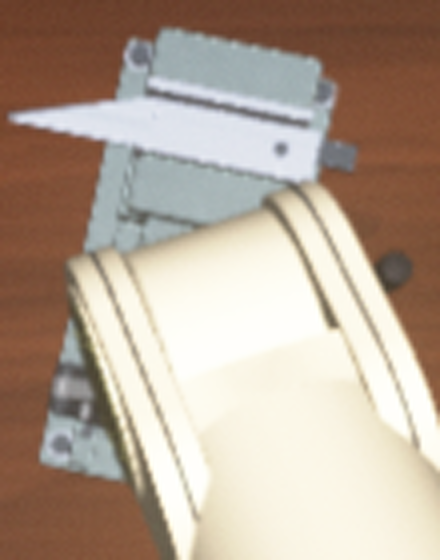

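The jaw, blade and fixed jaw read as closed up in the top view. The force slope of about 6 N/mm matches the rubber pad, so the blade is being squeezed. I'll back off, lift, and go round to the front of the grip.

{"name": "move_arm", "arguments": {
  "moves": [
    [[0, 0, 0], [0, 0, 0], 0],
    [[-0.3, 0, 0], [0, 0, 0], 0],
    [[-0.6, 0, 0], [0, 0, 0], 0],
    [[0, 0, -1], [0, 0, 0], 0],
    [[0, 0, -1], [0, 0, 0], 0]
  ]
}}

```text
clock: 10.52
position: [0.4856, -0.0153, 0.1066]
ee_rot: [0.993, -0.118, 0.0, 0.0]
ft_force: [-0.1, -0.1, 0.2]
grip_width: 0.001
```

{"name": "move_arm", "arguments": {
  "moves": [
    [[0, 0, -0.6], [0, 0, 0], 0],
    [[0.9, 0.4, 0], [0, 0, 0], 0],
    [[0.9, 0.4, 0], [0, 0, 0], 0],
    [[0.9, 0.4, 0], [0, 0, 0], 0],
    [[0.9, 0.4, 0], [0, 0, 0], 0]
  ]
}}

```text
clock: 11.15
position: [0.5644, -0.0759, 0.1206]
ee_rot: [0.993, -0.118, 0.0, 0.0]
ft_force: [1.1, -0.5, 0.4]
grip_width: 0.0
```

{"name": "move_arm", "arguments": {
  "moves": [
    [[0.9, 0.4, 0], [0, 0, 0], 0],
    [[0.9, 0.4, 0], [0, 0, 0], 0],
    [[0.8, 0.3, 0], [0, 0, 0], 0],
    [[0, 0, 0], [0, 0, -10.2], 0],
    [[0, 0, 0], [0, 0, -10.2], 0]
  ]
}}

```text
clock: 11.78
position: [0.6207, -0.1173, 0.1205]
ee_rot: [0.998, 0.063, 0.0, -0.0]
ft_force: [0.7, 0.1, 0.4]
grip_width: -0.004
```

{"name": "move_arm", "arguments": {
  "moves": [
    [[0, 0, 0], [0, 0, -10.2], 0],
    [[0, 0, 0], [0, 0, -10.2], 0],
    [[0, 0, 0], [0, 0, -10.2], 0],
    [[0, 0, 0], [0, 0, 0], 0]
  ]
}}

```text
clock: 12.28
position: [0.6206, -0.1173, 0.1205]
ee_rot: [0.947, 0.321, 0.0, -0.0]
ft_force: [0.2, 0.4, -0.1]
grip_width: 0.0
```

```bash
python3 -c "
from h import *
tcp()
snap('scene','s5',210,165,140,120,5)"
```

```text
tcp [ 25.5 -66.7] 0.12052201815963591 yaw vise 50.99367782138354 F vise [0.08036586 0.4757304 ] -0.08181996838839257 12.275
```

View pics/s5.png

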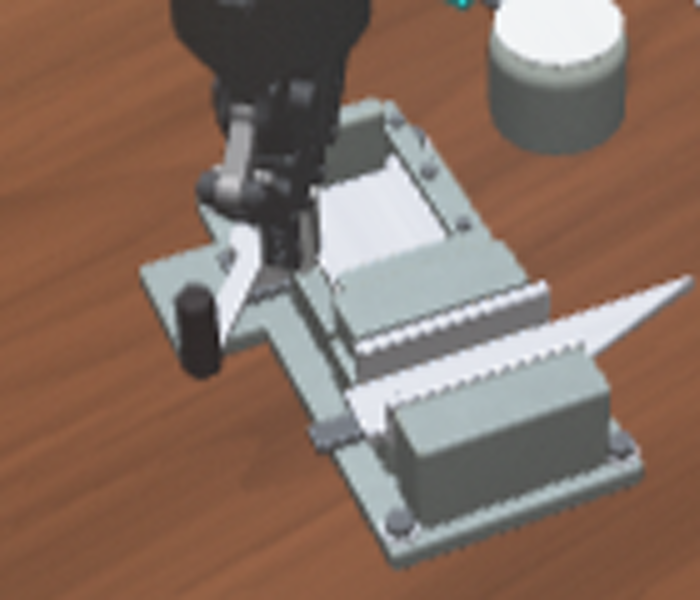

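The jaw stayed forward. The TCP is at (45.6,92.4) mm in the lever frame, on the front side of the grip. I'll descend and push the lever back round.

{"name": "move_arm", "arguments": {
  "moves": [
    [[-0.4, -0.08, 0], [0, 0, 0], 0],
    [[0, 0, 0.87], [0, 0, 0], 0],
    [[0, 0, 0.87], [0, 0, 0], 0],
    [[0, 0, 0.87], [0, 0, 0], 0],
    [[0, 0, 0], [0, 0, 0], 0]
  ]
}}

```text
clock: 12.95
position: [0.6102, -0.1214, 0.0529]
ee_rot: [0.947, 0.321, -0.002, -0.001]
ft_force: [-0.8, 0.2, 0.2]
grip_width: -0.0
```

{"name": "move_arm", "arguments": {
  "moves": [
    [[-0.4, 0, 0], [0, 0, 0], 0],
    [[-0.3, 0, 0], [0, 0, 3], 0],
    [[-0.51, 0.08, 0], [0, 0, 8], 0],
    [[-0.51, 0.08, 0], [0, 0, 8], 0],
    [[-0.51, 0.08, 0], [0, 0, 8], 0]
  ]
}}

```text
clock: 13.58
position: [0.568, -0.1553, 0.0572]
ee_rot: [0.996, 0.089, 0.003, 0.001]
ft_force: [7.5, 0.7, -3.5]
grip_width: -0.0
```

```bash
cat >> h.py <<'E'
def lev():
    o=get_obs(); r=V(o["position"])-np.array([-75,-44]); w=2*np.arctan2(o["ee_rot"][1],o["ee_rot"][0])+.238
    x=np.array([np.cos(w),np.sin(w)]);y=np.array([np.sin(w),-np.cos(w)]); p=r@x,r@y
    print("lever frame",p,"tool cam",np.pi/2-w-.62,"est cam",np.pi/2-w-.62-(p[0]-20)/90,"Fx",(M_@o["ft_force"][:2])@x,o["ft_force"])
E
python3 -c "from h import *;tcp();lev()"
```

```text
tcp [ -16.6 -116. ] 0.05716418274672934 yaw vise 23.789354631586875 F vise [7.09918887 2.40161382] -3.5414349360898814 13.575
lever frame (np.float64(24.33818237116959), np.float64(89.45508861360369)) tool cam 0.5349585398203717 est cam 0.48675651347404286 Fx 7.4643307187675845 [ 7.46527615  0.66021473 -3.54143494]
```

{"name": "move_arm", "arguments": {
  "moves": [
    [[-0.51, 0.08, 0], [0, 0, 8], 0],
    [[-0.51, 0.08, 0], [0, 0, 8], 0],
    [[-0.51, 0.08, 0], [0, 0, 8], 0],
    [[-0.51, 0.08, 0], [0, 0, 8], 0]
  ]
}}

```text
clock: 14.08
position: [0.5171, -0.1641, 0.0572]
ee_rot: [0.982, -0.19, 0.003, 0.001]
ft_force: [6.2, -8.1, -3.7]
grip_width: -0.006
```

```bash
python3 -c "from h import *;tcp();lev()"
```

```text
tcp [ -64.  -136.5] 0.05724885771732105 yaw vise -8.313032131518094 F vise [ 7.95860303 -6.40182879] -3.7179261713302223 14.075
lever frame (np.float64(24.201054281216194), np.float64(89.95309317459643)) tool cam 1.0952508865851982 est cam 1.0485725056827961 Fx 8.797271252001659 [ 6.22496965 -8.09768652 -3.71792617]
```

{"name": "move_arm", "arguments": {
  "moves": [
    [[-0.51, 0.08, 0], [0, 0, 8], 0],
    [[-0.51, 0.08, 0], [0, 0, 8], 0],
    [[-0.51, 0.08, 0], [0, 0, 8], 0],
    [[-0.38, 0.05, 0], [0, 0, 6], 0],
    [[0, 0, 0], [0, 0, 0], 0]
  ]
}}

```text
clock: 14.7
position: [0.4729, -0.1447, 0.0572]
ee_rot: [0.9, -0.436, 0.003, 0.001]
ft_force: [2.4, -8.1, 0.6]
grip_width: 0.002
```

```bash
python3 -c "from h import *;tcp();lev()"
```

```text
tcp [-111.6 -128.2] 0.057232420049129304 yaw vise -38.13427347097827 F vise [ 4.24760163 -7.30308674] 0.644605807372311 14.7
lever frame (np.float64(23.14930838914524), np.float64(88.84429931686246)) tool cam 1.6157297349906226 est cam 1.5807374195556754 Fx 7.84873720871229 [ 2.40609594 -8.09863555  0.64460581]
```

{"name": "move_arm", "arguments": {
  "moves": [
    [[0.4, 0, 0], [0, 0, 0], 0],
    [[0.6, 0, 0], [0, 0, 0], 0],
    [[0, 0, -1], [0, 0, 0], 0],
    [[0, 0, -1], [0, 0, 0], 0],
    [[0, 0.5, -1], [0, 0, 0], 0]
  ]
}}

```text
clock: 15.32
position: [0.4789, -0.1688, 0.1315]
ee_rot: [0.901, -0.434, 0.0, -0.001]
ft_force: [-0.2, -0.7, -0.0]
grip_width: -0.001
```

{"name": "move_arm", "arguments": {
  "moves": [
    [[0, 1, -1], [0, 0, 0], 0],
    [[0, 1, -1], [0, 0, 0], 0],
    [[0, 1, 0], [0, 0, 0], 0],
    [[0, 1, 0], [0, 0, 0], 0],
    [[0, 0, 0], [0, 0, 0], 0]
  ]
}}

```text
clock: 15.95
position: [0.3989, -0.233, 0.1808]
ee_rot: [0.9, -0.436, 0.0, 0.0]
ft_force: [-0.4, 0.0, 0.5]
grip_width: 0.0
```

```bash
python3 - <<'E'
from h import *
snap("top","t6",310,130,110,140,4)
snap("scene","s6",210,165,140,120,5)
a=cv2.imread("pics/t6.png");b=cv2.resize(cv2.imread("pics/s6.png"),(350,300))
cv2.imwrite("pics/c6.png",np.hstack([a,np.vstack([b,np.zeros((260,350,3),np.uint8)])]))
E
```

```text
(no output)
```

View pics/c6.png

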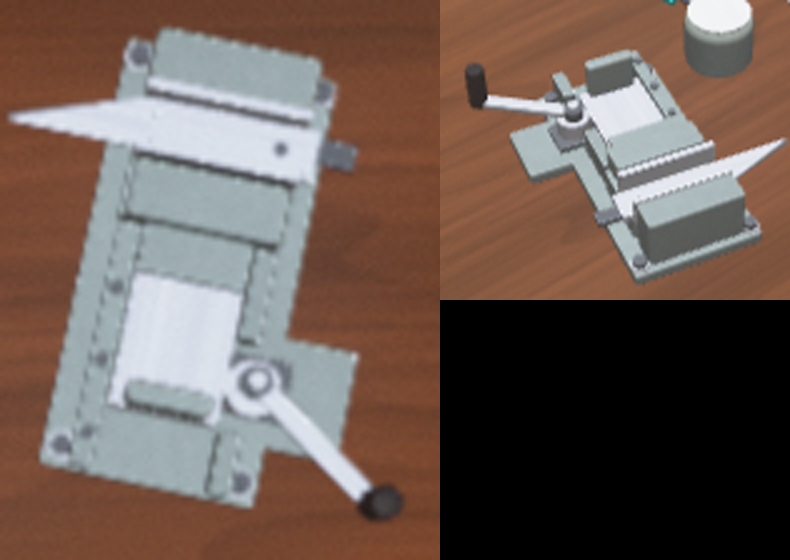

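The lever is back with its grip at crop (382,500). The blade lies between the jaws at (225,140) and looks parallel to them. Next I measure cam, slide travel and blade angle.

```bash
python3 - <<'E'
from h import *
T=lambda x,y:(310+x/4-.4,130+y/4-.4)
a=cv2.imread("pics/t3.png");b=cv2.imread("pics/t6.png")
for n,(x,y,w,h),z in(("plate+deck corner",(90,430,120,75),.07),("block rear edge",(125,280,125,50),.062)):
    r=cv2.matchTemplate(b,a[y:y+h,x:x+w],cv2.TM_CCOEFF_NORMED);_,m,_,l=cv2.minMaxLoc(r)
    print(n,m,l,"travel",V(onz("top",*T(*l),z))-V(onz("top",*T(x,y),z)))
pv=V(onz("top",*T(258,379),.05));g=V(onz("top",*T(384,504),.085));d=g-pv
print("cam",-np.arctan2(d[1],d[0])-.62,np.linalg.norm(d))
A=V(onz("top",*T(135,155),.066));B=V(onz("top",*T(312,184),.066));print("moving jaw top rear edge",A,B)
# blade/jaw lines by Hough-free edge fit: brightness drop rows above blade
g=cv2.cvtColor(b,cv2.COLOR_BGR2GRAY).astype(int)
pts=[]
for x in range(165,305,5):
    y0=int(95+(x-165)*.22); col=g[y0-6:y0+30,x]; pts.append((x,y0-6+np.argmax(np.diff(col))))
P=np.array([V(onz("top",*T(*p),.046)) for p in pts]);k=np.polyfit(P[:,1],P[:,0],1);print("blade front edge slope (rad)",k, np.std(P[:,0]-np.polyval(k,P[:,1])))
E
```

```text
plate+deck corner 0.9017318487167358 (108, 342) travel [47.2  0.3]
block rear edge 0.9740915298461914 (141, 197) travel [45.5  0.7]
cam 1.5891738448685135 89.78117842844345
moving jaw top rear edge [27.  44.7] [ 31.5 -50.6]
blade front edge slope (rad) [-4.28749822e-03  6.55703216e+01] 0.6995424470442179
```

The checks agree: cam is about 1.59, the slide travelled about 46.5 mm from a start near 0–3 mm, and the blade is square to about 0.004 rad with its front edge at x = 65.6 (fixed jaw face 66). The arm is clear, so I'm handing in.

```bash
python3 -c "
from workcell import *
print(hand_in())"
```

```text
the job is handed in; nothing more can be done
None
```

I pushed the lever to its low point, pushed the slide forward onto the blade, then pushed the lever back until the cam bit. Only the shut fingertips touched anything. The job is handed in at about 16 s of robot time; no verdict was reported.

**Last checks:**
- **Cam:** about 0.06 rad at the low point. It ended at about 1.59 rad by the camera and 1.58 rad by the tool position, against the 1.3 rad needed.
- **Blade:** square to about 0.004 rad, with its front edge at x = 65.6 mm against the fixed jaw face at 66 mm. I did not measure its sideways position or height at the end.
- **Squeeze:** the push force rose to 29 N at about 6 N/mm, which matches the rubber pad being compressed. I had no direct reading of the jaw forces.
- **Slide position (least certain):** two image matches disagreed, giving 45.5 and 47.2 mm of travel from a start near 0 to 1 mm. That alone only places the slide at about 47 mm, give or take 1.5 mm, so it could sit just under the 46.5 mm limit. The force rise and the plate's final position suggest it is slightly further forward, about 48 to 50 mm.
- **Bystanders:** the fingers never came near them, but I did not measure their positions again.

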